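# Free the sharpening stone from its opposite-threaded clamps

### The arm

A 6-joint arm with a two-finger parallel gripper is mounted at the origin on a cart in front of the work surface, level with it; the furniture and walls round the work are solid. World frame = base frame: x ahead of the robot, y to its left, z up, the work surface at z = 0. Lengths are in mm, angles in rad, forces in N, time in s.
With the tool pointing down it reaches from about 350 to 800 mm from the base axis. Payload 7.3 kg.
Tool frame: the origin (TCP) lies at the centre of the arm's flange, where the gripper is bolted on; the fingertips stand 173 mm ahead of it and the grasp point (between the pads) lies 155 mm ahead of it (ctrl.grip_depth is the distance from the TCP to the grasp point, in mm); z points along the fingers, y is the line along which they close (so a half turn about z gives the same grasp; the last joint's range is limited). The gripper opens to 85 mm and grips with 20 to 120 N. Pads are 22 mm wide; open, the fingers measure 114 mm over their backs; the gripper's body (76 mm by 85 mm) begins 54 mm behind the grasp point. The pads swing forward as they close: fully open they stand 13 mm farther back than shut.
Start: joints at [-1.429, 0.342, 1.524, -0, 1.275, -0.146], TCP at [149.038, -503.404, 404.722] pointing down, gripper open.
Joint ranges: [-2.53, 2.53], [-0.77, 2.02], [0.04, 2.7], [-1, 4.14], [0.28, 2.66], [-3.11, 3.11]. Speed limits (rad/s): [2.57, 2.57, 3.14, 3.14, 3.14, 3.14].

### API

Orientations are given as a unit quaternion [w, x, y, z].
In Python, from rig import ctrl, optics gives the robot as it stands. Calls block until the motion is done:
- ctrl.goto(position, orientation): joint-space move of the TCP to a pose.
- ctrl.line_to(position, ori=None, velocity=150, force_limit=None): straight line of the TCP; ori=None keeps the orientation; velocity is the mean speed in mm/s. With force_limit (N) it stops when the force on the tool has changed by that much, and returns True; else False.
- ctrl.movej(angles): joint-space move.
- ctrl.set_gripper(opening): opening from 0.0 (shut) to 1.0 (fully open); the grip force is fixed at half the most; returns when the fingers have stopped.
- ctrl.hold(seconds).
- ctrl.inverse_kinematics(position, orientation): joint angles nearest the present ones, or None.
- optics.camera(name): name is "scene" or "top" or "wrist"; returns a dict with "pixels" (400x640x3 uint8, red, green, blue), "K" (3x3 intrinsics, pixels), "k1" (the pictures are not rectified: a ray, as slopes to the right and down, at radius r is drawn at 1 + k1 r^2 times it, then the intrinsics apply), "world_from_camera" (4x4, takes a point from camera to world coordinates); the wrist camera has in their place "tool_from_camera" (4x4, takes a point from camera to tool coordinates, whose origin is the TCP and whose axes are the flange's). Camera axes: x right, y up, looking along -z (the intrinsics and any distortion apply to the point x, -y, -z); pixel columns grow to the right and rows downward; lengths in mm; the calibration is good to about 2 mm. A picture is of the moment at which its call begins: read the wrist's pose just before it. There is no depth.
A pose or a line that the arm cannot do raises ctrl.IKError and nothing moves.
- ctrl.finish_job(): hands the job in; it is judged then, once.
Readings, each from a call of its own:
- ctrl.current_time_s(): time.
- ctrl.current_joint_pos(): joint angles.
- ctrl.current_qd(): joint speeds.
- ctrl.current_joint_efforts(): joint torques, N m.
- ctrl.current_eef_pos(): TCP position.
- ctrl.current_orientation(): TCP orientation.
- ctrl.current_ft_force(): force on the tool from outside, world axes, zero at the start.
- ctrl.current_torque(): the same for the moment, N m.
- ctrl.current_width(): opening from 0.0 (shut) to 1.0 (fully open).
- ctrl.current_grip_force(): force on a finger pad.
Only numpy, scipy, OpenCV 4.12 (cv2) and the standard library are available. Lean on these libraries where they do the work, as an engineer would, in place of code of your own. Each camera call takes 0.05 s, during which the arm holds its last target. There are 200 camera calls.

### The job

The sharpening stone is held in its wooden holder by two black wing knobs; one has an ordinary thread and the other a left-hand thread, and nothing shows which, so feel gently both ways and never force a knob further tight. Unscrew both knobs at least a sixth of a turn to raise their discs, then ease the stone over one of the low ridges along its long sides and out that way, without prying it against the discs, and lay it flat, grey side down, in the middle of the white plate. Leave the plate and everything else where it stands.

Things in the scene. Friction and masses are not known exactly. Their poses are not given: they have to be found in the camera images.
- wing_1 (a point): centre of the black wing (T-bar) of one clamp knob, on its turning axis: wing 50 mm long (x axis), 14 mm thick (y), 26 mm tall (z), centre about 55 mm above the worktop when tight, underside 7 mm above the steel clamp disc; grip it from above across its 14 mm. Which end of the holder this knob stands at, and how its wing points, vary
- wing_2 (a point): centre of the black wing of the other clamp knob, which looks and measures the same. One knob has a right-hand thread (loosens counter-clockwise), the other a left-hand thread (loosens clockwise); which is which is not known
- knob_1 (a joint): turn of the first knob, rad, positive counter-clockwise seen from above, 0 = hand-tight as at the start. Loosening: a steady 0.12 N m; knob and disc rise 5 mm per rad, to 2.4 rad at most. Tightening: no dead stop, it winds up springily, about 2.5 N m per rad on top of the 0.12 N m, and springs back in part when let go; 0.25 rad past tight is over-tightened
- knob_2 (a joint): turn of the second knob, same meaning and behaviour, thread of the opposite hand
- washer_1: steel clamp disc under the first knob, 48 mm across, 4 mm thick, on a fixed post; origin at the centre of its underside, 30.8 mm above the worktop when tight; it overhangs the end of the stone by 12 mm and stands 0.8 mm clear of it
- washer_2: steel clamp disc under the second knob, same sizes
- holder: wooden base of the stone holder, fixed, 84 (x) by 204 (y) by 10 mm; origin at the centre of its underside. Knob axes at y = +77 and -77 mm. Two ridges, 6 mm wide and 2.5 mm high, run along y at x = +26.5 and -26.5 mm and hold the stone sideways: to leave, it must be raised over a ridge by more than 2.5 mm, under the raised discs, and drawn 50 mm or more along x before it can go up
- stone_mid (a point): centre of the sharpening stone, loose, 0.28 kg: 44 mm (x) by 130 mm (y) by 20 mm high (z), brick-red upper layer on grey; lies on the holder between the ridges, its ends under the two discs, this point 20 mm above the worktop; grip it at the middle from above across its 44 mm
- plate: white glazed plate, loose, 213 mm across, 19 mm high at the rim; origin at the centre of its underside; flat inside to a radius of 78 mm, the flat 7 mm above the worktop
- honey: glass jar of honey with grey lid, 71 mm across, 110 mm tall, at the back; bystander, origin at the centre of its underside
- tea_box: green and white tea box, 71 x 126 x 76 mm; bystander, origin at the centre of its underside
- apple: red apple, about 80 mm; bystander, origin at its underside
- tomato_tin: food tin with tomatoes on it, 75 mm across, 58 mm tall; bystander, origin at the centre of its underside
- spice: spice jar with yellow cap, 44 mm across, 100 mm tall; bystander, origin at the centre of its underside
- mug: salmon-pink mug, 98 mm tall; bystander, origin at the centre of its underside
- lemon: lemon, 78 mm long; bystander, origin at its underside
- stone: the sharpening stone itself; origin at the centre of its underside, axes as above

How it is judged:
By the outcome, as a careful person would: the job done as asked, in the order asked, and still so for the second after the job is handed in, with the robot touching nothing.
It also fails if it takes over 70 s, if anything falls off the work surface, if the arm or the gripper's body presses on something with over 40 N, if the wrist force passes 120 N, or if a joint passes its speed limit or range.

## Working session

There is one attempt and no reset: what is moved stays moved. The work goes in short steps, each a Python script; the robot and the scene stay as the last script left them, time stands still between calls to the robot, and variables do not carry over. Pictures are saved under pics/ and viewed, at most 10 in all, crops included, and the job is handed in when it is done.

```bash
ls; mkdir -p pics
python3 - <<'E'
from rig import ctrl, optics
import cv2, numpy as np, pickle
d={}
for n in ("scene","top"):
    c=optics.camera(n); d[n]=c
    cv2.imwrite(f"pics/{n}0.png",c["pixels"][:,:,::-1])
    print(n,c["K"],c["k1"],np.round(c["world_from_camera"],3))
pickle.dump(d,open("cams.pkl","wb"))
print(ctrl.current_time_s(),ctrl.current_orientation())
E
```

```text
pics
scene [[380.76918237   0.         318.23141373]
 [  0.         380.76918237 204.59422292]
 [  0.           0.           1.        ]] -0.06018269068666338 [[-2.00000e-01  8.25000e-01 -5.29000e-01  1.60839e+02]
 [-9.80000e-01 -1.73000e-01  1.01000e-01  1.86333e+02]
 [-8.00000e-03  5.38000e-01  8.43000e-01  8.36675e+02]
 [ 0.00000e+00  0.00000e+00  0.00000e+00  1.00000e+00]]
top [[474.38475294   0.         320.51787042]
 [  0.         474.38475294 206.3936992 ]
 [  0.           0.           1.        ]] -0.09097303994943845 [[ 3.000000e-02  9.880000e-01 -1.520000e-01  4.232120e+02]
 [-1.000000e+00  3.100000e-02  6.000000e-03  8.912600e+01]
 [ 1.100000e-02  1.520000e-01  9.880000e-01  1.254057e+03]
 [ 0.000000e+00  0.000000e+00  0.000000e+00  1.000000e+00]]
0.1 [-7.26734773e-04  9.89665534e-01  1.43393172e-01 -9.97733943e-06]
```

View pics/top0.png

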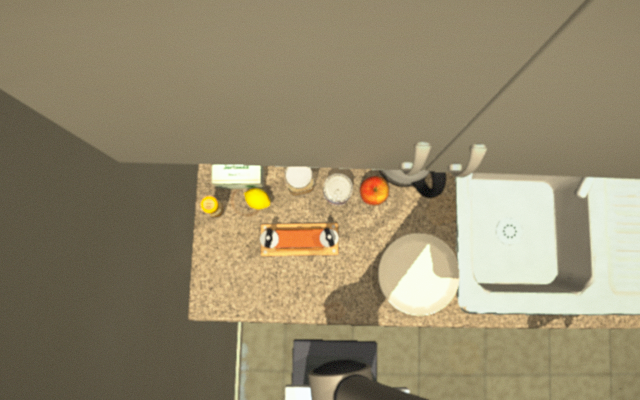

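View pics/scene0.png

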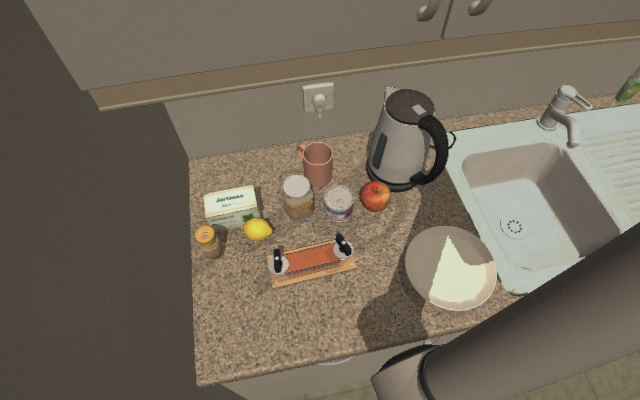

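Top view: holder centred near (299,239) with knobs near (270,237) and (327,238), and the plate near (419,274). The robot side of the holder is free. Next I take coarse positions from both views, then a closer wrist view.

```bash
cat > h.py <<'E'
import numpy as np, cv2
from scipy.spatial.transform import Rotation as R
def rays(c,px,T=None):
    T=c["world_from_camera"] if T is None else T
    px=np.asarray(px,float).reshape(-1,1,2)
    u=cv2.undistortPoints(px,np.array(c["K"]),np.array([c["k1"],0,0,0,0.]))[:,0]
    d=np.c_[u[:,0],-u[:,1],-np.ones(len(u))]@np.array(T)[:3,:3].T
    return np.array(T)[:3,3],d
def plane(c,px,z,T=None):
    o,d=rays(c,px,T); return o+d*((z-o[2])/d[:,2])[:,None]
def pose_T(p,q):
    T=np.eye(4);T[:3,:3]=R.from_quat(np.roll(q,-1)).as_matrix();T[:3,3]=p;return T
def down(a):
    """tool pointing down, finger closing line (tool y) at world angle a"""
    y=np.array([np.cos(a),np.sin(a),0]);z=np.array([0,0,-1.])
    M=np.c_[np.cross(y,z),y,z]; return np.roll(R.from_matrix(M).as_quat(),1)
def big(m):
    cs,_=cv2.findContours(m.astype(np.uint8),cv2.RETR_EXTERNAL,cv2.CHAIN_APPROX_NONE)
    return max(cs,key=cv2.contourArea)
E
python3 - <<'E'
import pickle,cv2,numpy as np
from h import *
d=pickle.load(open("cams.pkl","rb"))
for n,roi,k in(("top",(250,215,350,262),(380,228,465,320)),("scene",(255,228,365,290),(400,225,500,312))):
    c=d[n];im=c["pixels"];hsv=cv2.cvtColor(im,cv2.COLOR_RGB2HSV)
    def inroi(r):
        m=np.zeros(im.shape[:2],bool);m[r[1]:r[3],r[0]:r[2]]=1;return m
    H,S,V=hsv[...,0],hsv[...,1],hsv[...,2]
    m=inroi(roi)&((H<10)|(H>175))&(S>150)&(V>90)
    b=cv2.minAreaRect(big(m)); print(n,"stone px",b,"->",plane(c,[b[0]],30).round(1),plane(c,cv2.boxPoints(b),30).round(0).tolist())
    m=(inroi(roi)&(V<50)).astype(np.uint8)
    N,L,st,ce=cv2.connectedComponentsWithStats(m)
    for i in range(1,N):
        if st[i,4]>15: print(" black",st[i],ce[i].round(1),plane(c,[ce[i]],62).round(1))
    x0,y0,x1,y1=roi
    cv2.imwrite(f"pics/{n}_crop.png",cv2.resize(im[y0:y1,x0:x1,::-1],None,fx=6,fy=6,interpolation=cv2.INTER_CUBIC))
c=d["top"];im=c["pixels"];hsv=cv2.cvtColor(im,cv2.COLOR_RGB2HSV)
m=np.zeros(im.shape[:2],bool);m[226:322,370:458]=1
m&=(hsv[...,1]<45)&(hsv[...,2]>90)
m=cv2.morphologyEx(m.astype(np.uint8),cv2.MORPH_OPEN,np.ones((5,5)))
ct=big(m);e=cv2.fitEllipse(cv2.convexHull(ct));print("plate",e,cv2.minEnclosingCircle(ct),plane(c,[e[0]],17),cv2.boundingRect(ct))
E
```

```text
top stone px ((276.0, 231.0), (0.0, 0.0), 0.0) -> [[543.5 195.1  30. ]] [[544.0, 195.0, 30.0], [544.0, 195.0, 30.0], [544.0, 195.0, 30.0], [544.0, 195.0, 30.0]]
 black [266 240   5   6  16] [267.6 242.9] [[509.6 212.1  62. ]]
scene stone px ((310.7303161621094, 257.8314514160156), (17.53904151916504, 54.56591033935547), 77.00537872314453) -> [[527.7 135.8  30. ]] [[547.0, 200.0, 30.0], [553.0, 72.0, 30.0], [508.0, 73.0, 30.0], [503.0, 197.0, 30.0]]
 black [336 234  15  22 145] [342.8 245.2] [[529.   60.9  62. ]]
 black [274 249   8  23 118] [277.1 260.6] [[521.8 211.9  62. ]]
plate ((428.3423156738281, 277.1661071777344), (47.70498275756836, 81.80827331542969), 45.5037956237793) ((419.01800537109375, 279.8536682128906), 33.38117599487305) [[ 436.08454664 -204.33497932   17.        ]] (391, 248, 62, 60)
```

Run:
```python
import cv2,numpy as np
a=cv2.imread("pics/top_crop.png");b=cv2.imread("pics/scene_crop.png")
w=max(a.shape[1],b.shape[1]);p=lambda i:cv2.copyMakeBorder(i,0,0,0,w-i.shape[1],0)
o=np.vstack([p(a),p(b)]);s=min(800/o.shape[1],600/o.shape[0]);cv2.imwrite("pics/c1.png",cv2.resize(o,None,fx=s,fy=s))
```

```text
(no output)
```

View pics/c1.png

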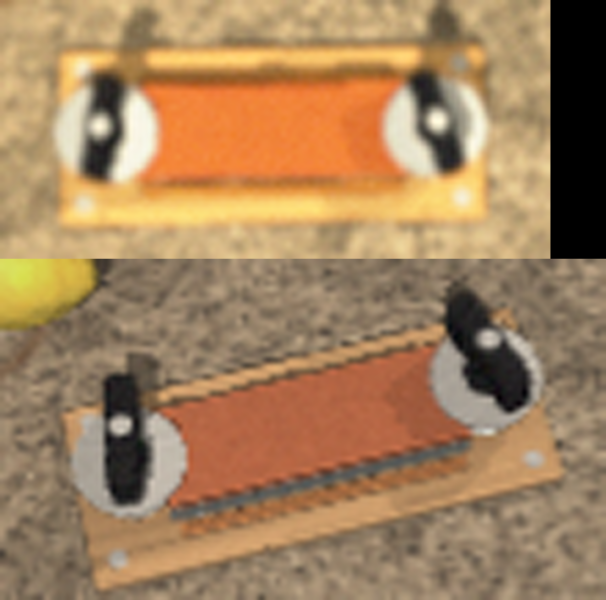

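The crops show both knobs: the left wing lies almost along world x, and the right one is tilted about 20° toward +y. The stone is about 44×126 at (528,136), which agrees with its size. Next: a wrist view over the holder, and one over the plate on the way.

Run:
```python
from rig import ctrl, optics
from h import *
import pickle
out={}
q0=ctrl.current_joint_pos()
for n,p,a in(("plate",[436,-185,420],-np.pi/2),("holder",[500,136,400],-np.pi/2)):
    c=[ctrl.inverse_kinematics(p,down(s)) for s in (a,a+np.pi)]
    q=[down(a),down(a+np.pi)][int(np.argmin([abs(x[5]) if x is not None else 9 for x in c]))]
    ctrl.goto(p,q); ctrl.hold(.2)
    T=pose_T(ctrl.current_eef_pos(),ctrl.current_orientation())
    c=optics.camera("wrist"); c["world_from_camera"]=T@np.array(c["tool_from_camera"])
    out[n]=c; cv2.imwrite(f"pics/w_{n}.png",c["pixels"][:,:,::-1])
    print(n,ctrl.current_time_s(),np.round(ctrl.current_joint_pos(),2),np.round(c["world_from_camera"],2).tolist(),c["K"][0][0])
pickle.dump(out,open("w.pkl","wb"))
cv2.imwrite("pics/w0.png",cv2.resize(np.vstack([out["plate"]["pixels"],out["holder"]["pixels"]])[:,:,::-1],(480,600)))
```

```text
plate 1.9333 [-0.56  0.24  1.63 -0.    1.28  1.01] [[-0.0, 0.96, 0.27, 504.43], [-1.0, -0.0, -0.0, -186.18], [-0.0, -0.27, 0.96, 389.65], [0.0, 0.0, 0.0, 1.0]] 340.3590529776365
holder 4.2917 [ 0.12  0.33  1.55  0.    1.26 -1.45] [[0.0, -0.96, -0.27, 432.48], [1.0, 0.0, -0.0, 135.4], [0.0, -0.27, 0.96, 369.78], [0.0, 0.0, 0.0, 1.0]] 340.3590529776365
```

View pics/w0.png

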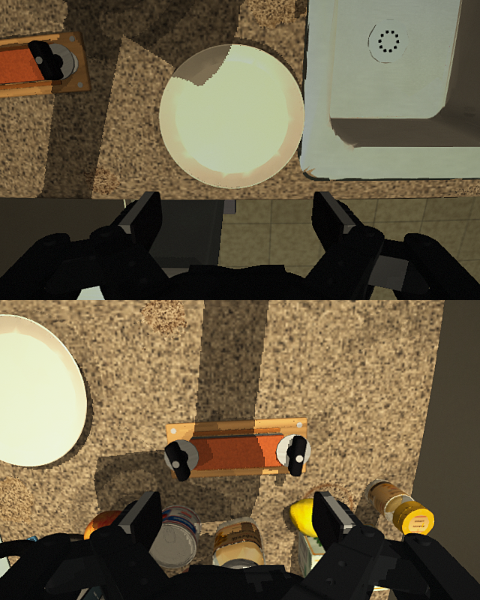

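Wrist views. Plate: full rim visible, centred near (309,155) full-res. Holder: wing caps near (235,217) and (392,207) full-res, with the red stone between them and the wings clear against the discs. Measuring from these.

Run:
```python
import pickle
from h import *
w=pickle.load(open("w.pkl","rb")); d=pickle.load(open("cams.pkl","rb"))
# plate: rim contour cast on z=19
c=w["plate"];hsv=cv2.cvtColor(c["pixels"],cv2.COLOR_RGB2HSV);S,V=hsv[...,1].astype(int),hsv[...,2]
m=((S<75)&(V>120));m[:,400:]=0;m[:50]=0;m[260:]=0
m=cv2.morphologyEx(m.astype(np.uint8),cv2.MORPH_OPEN,np.ones((7,7)));ct=big(m)
P=plane(c,cv2.convexHull(ct)[:,0],19)[:,:2].astype(np.float32)
print("plate circle",cv2.minEnclosingCircle(P),"px",cv2.boundingRect(ct))
c=w["holder"];im=c["pixels"];hsv=cv2.cvtColor(im,cv2.COLOR_RGB2HSV);H,S,V=[hsv[...,i].astype(int) for i in range(3)]
roi=np.zeros(im.shape[:2],bool);roi[155:245,215:420]=1
m=roi&((H<11)|(H>174))&(S>120)&(V>70)
m=cv2.morphologyEx(m.astype(np.uint8),cv2.MORPH_OPEN,np.ones((3,3)));ct=big(m)
P=plane(c,ct[:,0],30)[:,:2].astype(np.float32);print("stone",cv2.minAreaRect(P),"px",cv2.boundingRect(ct))
m=roi&(V<45);N,L,st,ce=cv2.connectedComponentsWithStats(m.astype(np.uint8))
for i in range(1,N):
    if st[i,4]>80:
        ys,xs=np.where(L==i);P=plane(c,np.c_[xs,ys],66)[:,:2].astype(np.float32)
        print("wing",st[i],cv2.minAreaRect(P))
crop=im[150:250,210:425,::-1];cv2.imwrite("pics/wc.png",cv2.resize(crop,None,fx=3.7,fy=3.7,interpolation=cv2.INTER_CUBIC))
# holder outline (light wood) z=10
m=roi&(H>8)&(H<22)&(S>90)&(V>120)
m=cv2.morphologyEx(m.astype(np.uint8),cv2.MORPH_OPEN,np.ones((3,3)));ct=big(m);P=plane(c,ct[:,0],10)[:,:2].astype(np.float32);print("wood",cv2.minAreaRect(P))
```

```text
plate circle ((447.4073486328125, -177.93115234375), 106.81615447998047) px (212, 60, 188, 176)
stone ((528.0069580078125, 135.6309814453125), (44.484825134277344, 127.21505737304688), 2.6706230640411377) px (253, 180, 125, 46)
wing [255 179  85   7 147] ((497.57958984375, 118.41551208496094), (1.9668517112731934, 76.89790344238281), 2.89487886428833)
wing [382 181  27  54 910] ((522.5324096679688, 207.83840942382812), (22.414722442626953, 51.87113571166992), 84.33473205566406)
wing [220 189  34  53 972] ((528.9409790039062, 64.28143310546875), (51.613685607910156, 24.05162811279297), 19.964885711669922)
wood ((517.5545043945312, 179.6750946044922), (73.71556091308594, 142.69131469726562), 0.07403860986232758)
```

View pics/wc.png

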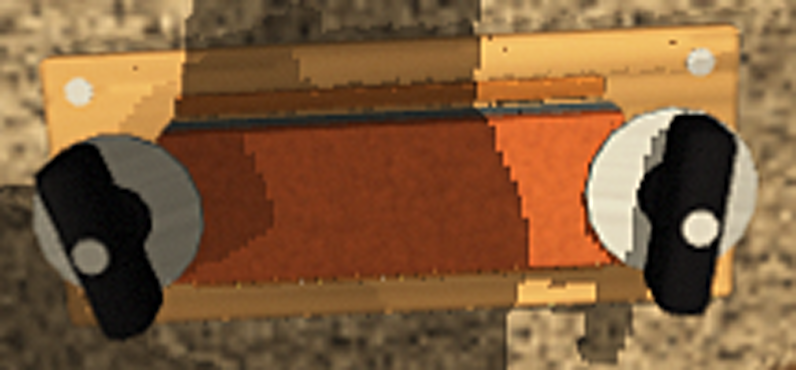

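Plate radius 106.8 (expected 106.5), centre (447,−178). Stone 44.5 wide with yaw ≈2.7°, so the robot side is the free exit. The crop shows the caps at full-res (234.9,219.5) and (399.2,211.6). I refine the knob axes and wing angles, then grip the first knob and feel it.

```bash
cat > knob.py <<'E'
from rig import ctrl
from h import *
def place(p,a,mid=True):
    """orientation with closing line a (mod pi) whose joint 6 is nearest zero"""
    best=None
    for s in (a,a+np.pi):
        q=ctrl.inverse_kinematics(p,down(s))
        if q is not None and (best is None or abs(q[5])<abs(best[0])): best=(q[5],s)
    return best[1]
def wrench(): return np.round(np.r_[ctrl.current_ft_force(),ctrl.current_torque()],3)
def seize(x,y,wang,zg=59):
    p=[x,y,155+zg+70]; s=place(p,wang+np.pi/2)
    ctrl.goto(p,down(s)); ctrl.set_gripper(.5)
    ctrl.line_to([x,y,155+zg],velocity=80,force_limit=8); ctrl.hold(.2)
    print("t",ctrl.current_time_s(),"pre",wrench(),"tcp",np.round(ctrl.current_eef_pos(),1))
    ctrl.set_gripper(0.); ctrl.hold(.3)
    print("grip",wrench(),"w",ctrl.current_width(),"F",ctrl.current_grip_force(),"q6",ctrl.current_joint_pos()[5])
    return s
def feel(x,y,s,zg=59,steps=(.04,.08,0,-.04,-.08,0)):
    for e in steps:
        ctrl.goto([x,y,155+zg],down(s+e)); ctrl.hold(.15)
        print(e,wrench(),round(ctrl.current_joint_pos()[5],4))
    print("t",ctrl.current_time_s())
E
python3 - <<'E'
import pickle
from knob import *
w=pickle.load(open("w.pkl","rb"));c=w["holder"];im=c["pixels"];V=im.max(2)
roi=np.zeros(V.shape,np.uint8);roi[175:245,215:420]=1
cap=plane(c,[[399.2,211.6],[234.9,219.5]],70);print(cap.round(1),np.linalg.norm(cap[0]-cap[1]))
dv=cap[0]-cap[1];print("holder y dir",np.degrees(np.arctan2(dv[1],dv[0])))
N,L,st,ce=cv2.connectedComponentsWithStats((roi>0).astype(np.uint8)*(V<45).astype(np.uint8))
W=[]
for i in range(1,N):
    if st[i,4]<500: continue
    ys,xs=np.where(L==i);P=plane(c,np.c_[xs,ys],68)[:,:2]
    k=0 if P[:,1].mean()>136 else 1; sg=1 if k==0 else -1
    xb=np.round(P[:,0]/1.5);lo,hi=np.percentile(P[:,0],[20,80]);E=[]
    for b in np.unique(xb):
        Q=P[xb==b]
        if lo<b*1.5<hi: E.append(Q[np.argmax(sg*Q[:,1])])
    E=np.array(E);f=np.polyfit(E[:,0],E[:,1],1);print(k,"wing deg",np.degrees(np.arctan(f[0])),"edge dist to cap",(np.polyval(f,cap[k][0])-cap[k][1])*np.cos(np.arctan(f[0])))
    W.append((k,np.arctan(f[0])))
W=[v for _,v in sorted(W)]
np.savez("k.npz",cap=cap,W=W)
E
```

```text
[[525.  212.8  70. ]
 [532.4  60.4  70. ]] 152.5577824334179
holder y dir 92.79149557299809
0 wing deg -11.541185854116325 edge dist to cap 3.0334957289207902
1 wing deg 24.70475100876375 edge dist to cap -4.55901130205283
```

Caps, stone and holder edges agree (separation 152.6 against 154), so I take the knob axes as (524.7,213.0) and (532.1,59.2). Correcting for keystone, the wing angles are ≈ −5° and +19.5°. Feeling knob A.

Run:
```python
from knob import *
s=seize(524.7,213.0,np.radians(-5)); print("s",s)
feel(524.7,213.0,s)
```

```text
t 6.6333 pre [-0.082  0.079 -0.266  0.016 -0.037 -0.014] tcp [524.8 213.  214.5]
grip [-0.78   1.432  4.906  0.152  0.229 -0.215] w 0.14829329283458334 F 61.39574646949768 q6 -1.2331702345601714
s 1.4835298641951802
0.04 [-1.296  1.407  5.688  0.139  0.169 -0.761] -1.2721
0.08 [-0.511  0.799  5.443  0.123  0.16  -1.327] -1.3109
0 [-0.858  1.652  5.226  0.183  0.158 -0.2  ] -1.2327
-0.04 [-1.605  1.421  6.994  0.115  0.312 -0.017] -1.193
-0.08 [-1.717  1.827  8.148  0.162  0.314 -0.054] -1.1531
0 [-0.998  1.068  5.913  0.138  0.24  -0.093] -1.2312
t 9.7
```

Counter-clockwise (+) winds up springily (−1.3 N m at 0.08 rad). Clockwise gives a steady small torque and the knob pushes upward. So knob A is left-hand and loosens clockwise: unscrew 1.5 rad while following the rise, then feel knob B.

```bash
cat >> knob.py <<'E'
def unscrew(x,y,s,sg,total=1.5,zg=59,n=10):
    for i in range(1,n+1):
        e=total*i/n
        ctrl.line_to([x,y,155+zg+5*e],down(s+sg*e),velocity=2.5)
        if i%3==1 or i==n: print(round(e,2),wrench(),np.round(ctrl.current_joint_pos()[5],3))
    ctrl.set_gripper(.5); z=155+zg+5*total
    ctrl.line_to([x,y,z+75],velocity=200)
    print("t",ctrl.current_time_s())
E
python3 - <<'E'
from knob import *
unscrew(524.7,213.0,1.4835298641951802,-1)
x,y=532.1,59.2
s=seize(x,y,np.radians(19.5)); print("s",s)
feel(x,y,s,steps=(.04,.07,0,-.04,-.07,0))
E
```

```text
0.15 [-1.906  0.829  5.418  0.175  0.226 -0.143] -1.081
0.6 [-1.102  1.352  5.315  0.202  0.229 -0.087] -0.631
1.05 [-0.811  1.777  6.04   0.352  0.132 -0.105] -0.183
1.5 [-0.937  0.853  5.291  0.381  0.111 -0.156] 0.264
t 14.6167
t 16.95 pre [ 0.004 -0.076 -0.237  0.073  0.009  0.028] tcp [532.2  59.2 214.5]
grip [-1.026 -0.362  4.276  0.031  0.197  0.241] w 0.15227511767963406 F 61.2665069103241 q6 1.1979865120357416
s 5.052728184523584
0.04 [-1.072 -0.555  5.752  0.032  0.243  0.029] 1.1583
0.07 [-1.828  1.059  6.75   0.064  0.338 -0.009] 1.1284
0 [-1.827  1.163  4.395  0.024  0.242  0.066] 1.1959
-0.04 [-0.405  0.005  4.698  0.073  0.207  0.74 ] 1.2346
-0.07 [-1.194 -0.149  4.837  0.112  0.149  1.222] 1.2639
0 [-1.388  0.7    6.071  0.057  0.181  0.195] 1.1955
t 20.0167
```

Knob B is the opposite: it loosens counter-clockwise. Unscrew it, then look at both knobs and the stone with the wrist camera.

Run:
```python
from knob import *
from rig import optics
unscrew(532.1,59.2,5.052728184523584,1)
ctrl.set_gripper(1.0)
p=[490,136,360];s=place(p,np.radians(2.7));ctrl.goto(p,down(s));ctrl.hold(.2)
T=pose_T(ctrl.current_eef_pos(),ctrl.current_orientation())
print(T.round(2).tolist(),ctrl.current_joint_pos()[5])
c=optics.camera("wrist");c["world_from_camera"]=T@np.array(c["tool_from_camera"])
import pickle;pickle.dump(c,open("w2.pkl","wb"));cv2.imwrite("pics/w2.png",c["pixels"][:,:,::-1]);print(ctrl.current_time_s())
```

```text
0.15 [-0.941  0.189  5.446  0.062  0.242  0.105] 1.046
0.6 [-1.209  0.008  5.783  0.044  0.167  0.113] 0.597
1.05 [-0.713 -0.285  4.483 -0.037  0.166  0.052] 0.149
1.5 [-2.450e-01  5.420e-01  5.469e+00 -2.000e-03  1.490e-01  8.300e-02] -0.299
t 24.9333
[[-0.05, 1.0, -0.0, 490.35], [1.0, 0.05, -0.0, 135.16], [-0.0, -0.0, -1.0, 358.98], [0.0, 0.0, 0.0, 1.0]] 0.07209645041638833
26.1917
```

View pics/w2.png

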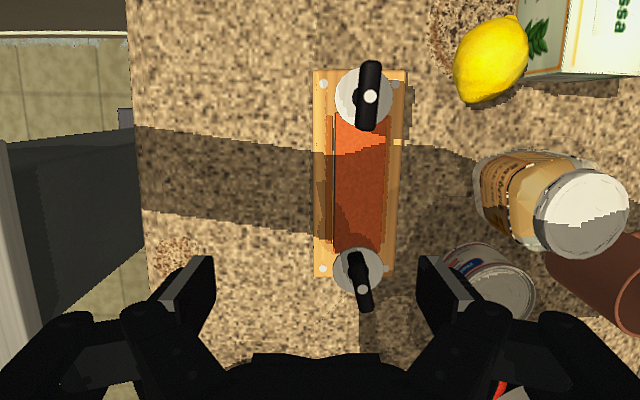

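Both wings have turned about 90° and now lie along y (image vertical). The stone at (360,185) is still seated, and the fingers have room on both sides. Refine the stone centre, grip, raise 5 mm and draw it toward the robot.

Run:
```python
from knob import *
import pickle
c=pickle.load(open("w2.pkl","rb"));hsv=cv2.cvtColor(c["pixels"],cv2.COLOR_RGB2HSV);H,S,V=[hsv[...,i].astype(int) for i in range(3)]
m=((H<11)|(H>174))&(S>120)&(V>60);r=np.zeros_like(m);r[100:265,325:395]=1
ct=big(cv2.morphologyEx((m&r).astype(np.uint8),cv2.MORPH_OPEN,np.ones((3,3))))
b=cv2.minAreaRect(plane(c,ct[:,0],30)[:,:2].astype(np.float32));print(b)
cx,cy=528.0,136.0
assert abs(b[0][0]-cx)<5
cx=(cx+b[0][0])/2; yaw=np.radians(2.75)
ux=np.array([np.cos(yaw),np.sin(yaw)]); print(cx,cy)
p=[cx,cy,270];s=place(p,yaw);ctrl.goto(p,down(s));ctrl.set_gripper(.75)
hit=ctrl.line_to([cx,cy,187],velocity=70,force_limit=6);print("hit",hit,np.round(ctrl.current_eef_pos(),1),wrench())
if hit: raise SystemExit
ctrl.set_gripper(0.);ctrl.hold(.3);print("grip",ctrl.current_width(),ctrl.current_grip_force(),wrench())
ctrl.line_to([cx,cy,192],velocity=10);ctrl.hold(.2);print("lift",wrench(),np.round(ctrl.current_eef_pos(),1),ctrl.current_time_s())
np.savez("s.npz",c=[cx,cy],s=s,ux=ux)
```

```text
((529.1607666015625, 125.64723205566406), (43.73081588745117, 107.13249206542969), 2.7573931217193604)
528.5803833007812 136.0
hit False [528.8 136.  187.5] [-0.495  0.665  0.187  0.002  0.012  0.019]
grip 0.49650968244870974 62.4356871843338 [-1.671 -0.13   5.548 -0.029  0.048 -0.012]
lift [ 0.456  0.037 -2.125  0.003  0.007 -0.016] [528.6 136.  191.9] 29.8167
```

Gripped and lifted: −2.1 N in z, close to the stone's weight, and almost no tilting moment. Drawing it out.

Run:
```python
from knob import *
from rig import optics
d=np.load("s.npz");c,s,u=d["c"],float(d["s"]),d["ux"]
e=c-80*u
hit=ctrl.line_to([*e,192],velocity=40,force_limit=8);print("hit",hit,np.round(ctrl.current_eef_pos(),1),wrench(),ctrl.current_time_s())
if not hit:
    ctrl.line_to([*e,300],velocity=150)
    p=[447.4,-177.9,290];s2=place(p,np.radians(-20));print(s2)
    ctrl.goto(p,down(s2));ctrl.hold(.3);print(wrench(),ctrl.current_width(),ctrl.current_time_s())
    ims=[optics.camera(n)["pixels"] for n in("scene","top")]
    cv2.imwrite("pics/s3.png",cv2.resize(np.vstack(ims)[:,:,::-1],(480,600)))
```

```text
hit False [448.8 132.2 192. ] [ 0.531 -0.592 -2.807  0.007  0.009 -0.07 ] 31.9667
-0.3490658503988659
[ 0.024 -0.313 -2.239 -0.032 -0.025 -0.063] 0.4983972591834483 34.3167
```

View pics/s3.png

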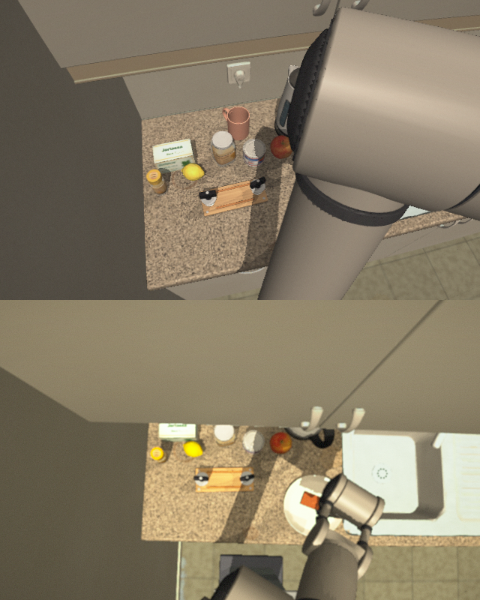

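The holder is empty, the stone is held over the plate, and nothing else has moved. Lowering it and releasing.

Run:
```python
from knob import *
from rig import optics
x,y=447.4,-177.9
ctrl.line_to([x,y,191],velocity=100)
hit=ctrl.line_to([x,y,182],velocity=10,force_limit=2.5);ctrl.hold(.3)
print(hit,np.round(ctrl.current_eef_pos(),1),wrench())
if hit:
    ctrl.set_gripper(.75);ctrl.hold(.2);ctrl.line_to([x,y,290],velocity=80)
    p=[436,-185,420];ctrl.goto(p,down(place(p,-np.pi/2)));ctrl.hold(.3)
    T=pose_T(ctrl.current_eef_pos(),ctrl.current_orientation())
    c=optics.camera("wrist");c["world_from_camera"]=T@np.array(c["tool_from_camera"]);im=c["pixels"]
    hsv=cv2.cvtColor(im,cv2.COLOR_RGB2HSV);H,S,V=[hsv[...,i].astype(int) for i in range(3)]
    r=np.zeros(H.shape,bool);r[60:250,200:410]=1
    ct=big(cv2.morphologyEx((r&((H<11)|(H>174))&(S>120)&(V>60)).astype(np.uint8),cv2.MORPH_OPEN,np.ones((3,3))))
    print("stone",cv2.minAreaRect(plane(c,ct[:,0],27)[:,:2].astype(np.float32)))
    m=(S<75)&(V>120);m[:,400:]=0;m[:50]=0;m[260:]=0
    pt=big(cv2.morphologyEx(m.astype(np.uint8),cv2.MORPH_OPEN,np.ones((7,7))))
    print("plate",cv2.minEnclosingCircle(plane(c,cv2.convexHull(pt)[:,0],19)[:,:2].astype(np.float32)))
    cv2.imwrite("pics/w4.png",im[:,:,::-1])
print(ctrl.current_time_s())
```

```text
True [ 447.4 -177.9  185.2] [-0.504  0.15   5.695 -0.039  0.047  0.023]
stone ((447.6579895019531, -177.89804077148438), (129.201171875, 43.62051010131836), 69.98491668701172)
plate ((446.4922180175781, -178.68711853027344), 106.95075225830078)
39.9417
```

View pics/w4.png

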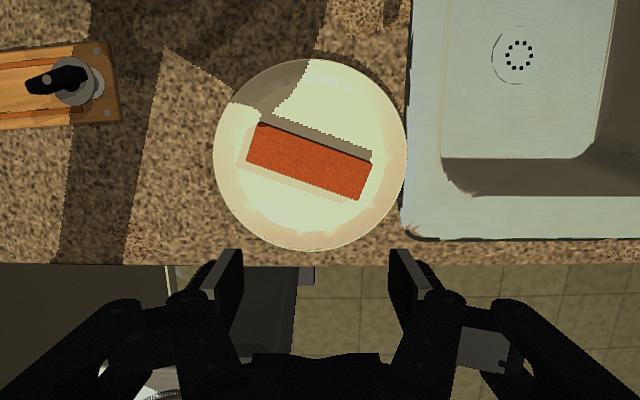

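The stone lies flat, red side up, at (309,160), within 2 mm of the plate's centre. The plate has not moved by more than the measurement error, and the gripper is clear.

```bash
python3 -c "
from rig import ctrl
print(ctrl.finish_job())"
```

```text
the job is handed in; nothing more can be done
None
```

The job is handed in at about 40 s: both knobs unscrewed about 1.5 rad (the +y knob clockwise, the other counter-clockwise), and the stone drawn out over the robot-side ridge and laid flat, grey side down, within about 2 mm of the plate's centre.

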